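Load a wipe-test carrier into the shielded counter with the push rod

ROBOT

A 6-joint arm with a two-finger parallel gripper is mounted at the origin on a cart in front of the work surface, level with it; the furniture and walls round the work are solid. World frame = base frame: x ahead of the robot, y to its left, z up, the work surface at z = 0. Lengths are in m, angles in rad, forces in N, time in s.
With the tool pointing down it reaches from about 0.325 to 0.775 m from the base axis. Payload 5.5 kg.
Tool frame: the origin (TCP) lies on the front face of the gripper's body, between the roots of the fingers; the fingertips stand 73 mm ahead of it and the grasp point (between the pads) lies 54 mm ahead of it; z points along the fingers, y is the line along which they close (so a half turn about z gives the same grasp; the last joint's range is limited). The gripper opens to 85 mm and grips with 20 to 120 N. Pads are 22 mm wide; open, the fingers measure 114 mm over their backs; the gripper's body (76 mm by 85 mm) begins 54 mm behind the grasp point. The pads swing forward as they close: fully open they stand 13 mm farther back than shut.
Start: joints at [-1.169, 0.091, 1.231, -0, 1.82, -0.057], TCP at [0.266, -0.538, 0.304] pointing down, gripper open.
Joint ranges: [-2.87, 2.87], [-0.86, 2.18], [0.17, 2.46], [-1.51, 4.65], [0.06, 2.69], [-2.65, 2.65]. Speed limits (rad/s): [2.57, 2.57, 3.01, 3.14, 3.14, 3.14].

INTERFACE

Orientations are given as a unit quaternion [w, x, y, z].
In Python, from cell import env gives the robot as it stands. The module is installed in compiled form; this text tells all that it offers.
- The arm moves only by the tool play_rows, never from a script. Its argument "steps" is a list of rows, each an object with "claw": the finger opening in mm, from 0 to 85.4; "slide": the shift along the tool's x, y, z in mm, a list of three; "twist": the turn, a rotation vector about the tool's x, y, z in degrees, a list of three. A call has 1 to 10 rows; each row is the pose to reach, as a shift and turn from the pose commanded when the call began, along the tool's axes at that moment; what a row does not reach only later rows make up. A row lasts 1/10 s, in which the tool goes at most 50 mm and 8.59 degrees, less where a joint would pass 70% of its speed; a pose out of reach is approached as far as the arm can. A call with a gripper value outside its range is refused whole. The fingers move at their own pace and stop on an object; the grip force is fixed at half the most. Time passes only in rows, so rows that repeat a pose let the fingers close. It gives the time, the measured TCP pose, the force, the opening and the grip force at its end, in the units of the state.
- env.state(): the state, without advancing time (a new reading comes with each control period).
- env.grab_frame(name): name is "scene" or "top" or "wrist"; returns (picture, depth): 480x640x3 uint8, red, green, blue; 480x640 float32, m along the optical axis (not along the pixel's ray), 0 where there is no reading.
- env.get_calibration(name): a dict with "fx", "fy", "cx", "cy" (pixels), "distortion" ([k1, k2, p1, p2, k3] as OpenCV has them; the pictures are not rectified), "xyz" and "attitude" of the camera in the world. Camera axes: x right, y down, z forward; pixel columns grow to the right and rows downward; lengths in m; the calibration is good to about 2 mm. A picture is of the moment at which its call begins: read the wrist's pose just before it. get_calibration takes no time and is no camera call; for the wrist camera it gives the pose at the moment of the call.
- env.job_done(): hands the job in; it is judged then, once.
Trained networks look in the newest picture that a camera, given by its name, has taken for a name from the list of things; names that differ only in an ending like _2 or _b are one class to them, and where a whole thing is asked for, a point or a joint stands for the part that bears it (a point fixed in the world has none). Each returns a list of dicts, best first, with "confidence" (0 to 1); they miss things now and then, are a little off and sometimes report something else, mostly with a low value. They report only what shows in the picture. A call takes as long as a camera call.
- env.find_in(camera, label): "location" ([column, row] in pixels, amid what is visible of it).
- env.outline_of(camera, label): "mask" (480x640 bool, what is visible of it) and "location" ([column, row] in pixels, amid what is visible of it).
- env.mark_of(camera, label): "location" ([column, row] in pixels: a listed point, or the origin of a listed thing).
The state is a dict: "time": time; "qpos": joint angles; "qvel": joint speeds; "effort": joint torques, N m; "tcp_pos": TCP position; "orientation": TCP orientation; "ft_force": force on the tool from outside, world axes, zero at the start; "moment": the same for the moment, N m; "grip_width": finger opening in m; "finger_force": force on a finger pad.
Only numpy, scipy, OpenCV 4.12 (cv2) and the standard library are available. Lean on these libraries where they do the work, as an engineer would, in place of code of your own. Each camera call takes 0.05 s, during which the arm holds its last target. There are 200 camera calls.

TASK

Set the blue sample carrier into the open loading track of the shielded counter, nose towards the port, then feed it into the counter with the push rod, gently, until the catches click in behind its nose and hold it on the seat pin. Draw the rod out, lay it flat on the bench again, and leave the other things where they are.

Things in the scene. Friction and masses are not known exactly. Their poses are not given: they have to be found in the camera images.
- counter: Shielded counter, fixed: grey block 120 mm wide (its x -60 to +60), y 0 to +165, 101 mm high; detector can on top (72 mm wide foot, axis at y +98) up to 196 mm. Origin on the bench below the middle of the port mouth; +y = feeding direction, z up. In its port face a straight level channel, 26 mm wide, 43 mm high, floor 30 mm above the bench, open to the loading track.
- port (a point): Mouth of the feed channel: point on its floor, mid-width, in the port face; axes as the counter. How deep the catches inside sit is set anew each day and cannot be seen from outside, only felt: the carrier slides freely up to them, and when caught its nose ends somewhere from 84 to 110 mm beyond this point (its tail 24 to 50 mm inside).
- track_bed (a point): Point on the loading track's floor, mid-width, 60 mm before the port; axes as the counter. The track is an aluminium channel, 26 mm wide inside, floor 30 mm above the bench, walls to 11 mm above the floor with lips bevelled outward (about 36 mm wide over all). It runs from 95 mm before the port to the port, open above and at its outer end.
- carrier_center (a point): Sample carrier, loose, 50 to 85 g: blue tray 24 mm wide (x), 60 mm long (y -30 to +30), 36 mm high; this point is its centre, 18 mm above the underside. +y is its nose. In the middle stands an orange square pot, 20 x 20 mm, sides along x and y, up to the top: grasp it across x with the fingertips at least 13 mm above the underside to clear the track walls.
- carrier: The same carrier, origin at the centre of its underside. Nose: block 14 mm high with rounded corners, y +16 to +30; behind it a notch 3.5 mm deep in each side (y +4 to +16) for the catches. Tail: upright push plate 22 mm high, its outer face at y -30.
- rod_grip (a point): Push rod, loose: point on the rod's axis in its black handle where to grip it, 13 mm above the handle's underside. +y along the rod to the tip, z up. Handle 16 mm wide (x), 26 mm high (z), y -45 to +30; then a steel rod of 8 mm diameter with a rubber foot of 14 mm diameter. It weighs 120 g and balances within 15 mm ahead of this point.
- rod_tip (a point): Centre of the front face of the push rod's rubber foot, on the axis, 190 mm ahead of rod_grip.
- push_rod: The same push rod; origin on the handle's underside below rod_grip. It stands on the flat underside of the handle, the rod level, 13 mm above the bench.
- seat_pin (a joint): Travel (m) of the sprung seat pin that the nose meets last: 0 free, about 0.004 with the carrier caught; 280 N/m, it pushes an uncaught carrier back. Before it the nose must force two sprung catches aside (4 to 9 N, first met about 22 mm short of home). They snap into the notches at home; 1 mm on, with the pin flush at 5 mm, a rubber buffer stops the nose, 3 N per mm. Over 20 N is rough.
- petri_c: Closed petri dish, 61 mm wide, 14 mm high, loose; origin at the centre of its underside. To be left alone.
- beaker_250: Glass beaker, 80 x 74 mm, 92 mm high, loose; origin at the centre of its underside. To be left alone.

How it is judged:
By the outcome, as a careful person would: the job done as asked, in the order asked, and still so for the second after the job is handed in, with the robot touching nothing.
It also fails if it takes over 61 s, if anything falls off the work surface, if the arm or the gripper's body presses on something with over 40 N, if the wrist force passes 120 N, or if a joint passes its speed limit or range.

## Working session

There is one attempt and no reset: what is moved stays moved. The work goes in short steps, Python scripts to look and compute and a tool call to move; the robot and the scene stay as the last step left them, time stands still between calls to the robot, and variables do not carry over. Pictures are saved under pics/ and viewed, at most 10 in all, crops included, and the job is handed in when it is done.

Besides the shell and the picture viewer there is one more tool, called after ">>>" by a JSON object that holds its "method" and its "body". play_rows: Moves the arm, as the interface text tells. Its arguments: {"type":"object","properties":{"steps":{"type":"array","items":{"type":"object","properties":{"claw":{"type":"number"},"slide":{"type":"array","items":{"type":"number"}},"twist":{"type":"array","items":{"type":"number"}}}}}},"required":["steps"]}

```bash
mkdir -p pics
cat > h.py <<'E'
from cell import env
import numpy as np, cv2
from scipy.spatial.transform import Rotation as R
def Rq(q): return R.from_quat([q[1],q[2],q[3],q[0]]).as_matrix()
def cal(n):
    c=env.get_calibration(n); K=np.array([[c['fx'],0,c['cx']],[0,c['fy'],c['cy']],[0,0,1]])
    return K,np.array(c['distortion'],float),np.array(c['xyz']),c['attitude']
def camR(a):
    a=np.array(a,float)
    return Rq(a) if a.size==4 else a.reshape(3,3)
def ray(n,px,c=None):
    K,d,t,a=c or cal(n); u=cv2.undistortPoints(np.array(px,float).reshape(-1,1,2),K,d).reshape(-1,2)
    return t,np.c_[u,np.ones(len(u))]@camR(a).T
def atz(n,px,z,c=None):
    t,r=ray(n,px,c); return t+r*((z-t[2])/r[:,2:])
def cloud(n,depth,c=None):
    v,u=np.mgrid[0:480,0:640]; t,r=ray(n,np.c_[u.ravel(),v.ravel()],c)
    return (t+r*depth.reshape(-1,1)).reshape(480,640,3)
E
python3 - <<'E'
from h import *
print(cal('top'),cal('scene')[2:])
s=env.state();print(s['tcp_pos'],s['orientation'],s['ft_force'])
ims=[]
for n in('top','scene'):
    p,d=env.grab_frame(n); np.savez(n,p=p,d=d); cv2.imwrite(f'pics/{n}0.png',p[...,::-1])
    for l in['carrier','carrier_center','rod_grip','rod_tip','push_rod','port','track_bed','counter','petri_c','beaker_250']:
        r=env.mark_of(n,l); print(n,l,[(np.round(x['location'],1).tolist(),round(x['confidence'],2)) for x in r[:2]])
E
```

```text
(array([[530.46155361,   0.        , 313.9078575 ],
       [  0.        , 530.46155361, 241.31373361],
       [  0.        ,   0.        ,   1.        ]]), array([-0.15202592,  0.        ,  0.        ,  0.        ,  0.        ]), array([ 0.36115834, -0.01269893,  1.2763198 ]), array([ 0.06144616, -0.7042377 ,  0.70536732, -0.05225493])) (array([0.22599887, 0.62489406, 0.69637178]), array([ 0.10103803, -0.21726509,  0.88762267, -0.39333599]))
[ 0.26566333 -0.53781534  0.3027483 ] [-9.64159178e-04  9.73803413e-01  2.27389432e-01 -1.73226181e-04] [ 0.23757283 -0.10988627  1.01579462]
top carrier [([387.7, 231.3], 0.72)]
top carrier_center [([392.6, 231.1], 0.66)]
top rod_grip [([450.2, 275.6], 0.57), ([443.2, 278.2], 0.22)]
top rod_tip [([286.8, 165.0], 0.7), ([367.2, 296.5], 0.56)]
top push_rod [([445.7, 279.2], 0.86)]
top port [([245.0, 260.8], 0.59)]
top track_bed [([267.9, 260.8], 0.73), ([444.5, 278.6], 0.73)]
top counter [([245.8, 263.2], 0.88)]
top petri_c [([335.0, 178.8], 0.78)]
top beaker_250 [([284.4, 163.8], 0.75)]
scene carrier [([342.1, 202.7], 0.75)]
scene carrier_center [([344.3, 195.0], 0.78)]
scene rod_grip [([411.0, 176.5], 0.65)]
scene rod_tip [([393.1, 227.1], 0.92)]
scene push_rod [([411.9, 181.4], 0.67)]
scene port [([390.3, 227.4], 0.44)]
scene track_bed [([310.2, 284.1], 0.82)]
scene counter [([295.9, 316.6], 0.73)]
scene petri_c [([261.9, 215.1], 0.8)]
scene beaker_250 [([215.2, 245.2], 0.78)]
```

View pics/top0.png

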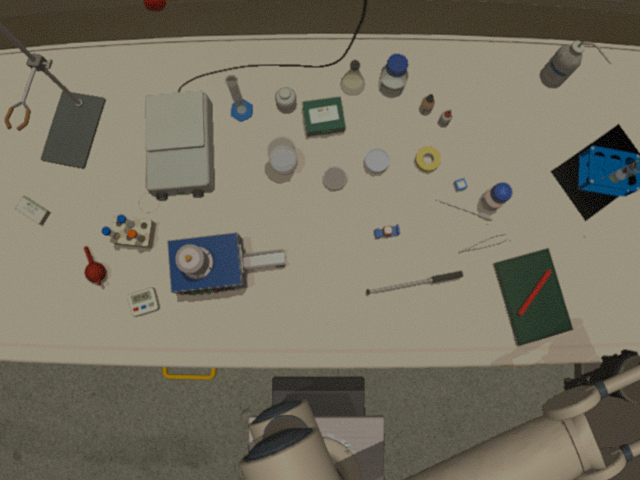

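View pics/scene0.png

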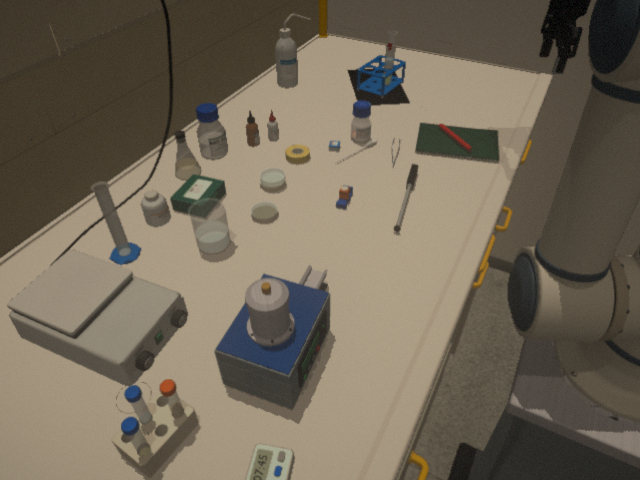

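Run:
```python
from h import *
for n,l in [('top',{'carrier_center':([392.6,231.1],.018),'rod_grip':([450.2,275.6],.013),'rod_tip':([367.2,296.5],.013),'port':([245,260.8],.03),'track':([267.9,260.8],.03),'counter':([245.8,263.2],0),'petri':([335,178.8],0),'beaker':([284.4,163.8],0)}),
 ('scene',{'carrier_center':([344.3,195],.018),'carrier':([342.1,202.7],0),'rod_grip':([411,176.5],.013),'rod_tip':([393.1,227.1],.013),'track':([310.2,284.1],.03),'counter':([295.9,316.6],0),'petri':([261.9,215.1],0),'beaker':([215.2,245.2],0)})]:
    for k,(p,z) in l.items(): print(n,k,atz(n,[p],z)[0].round(4))
P=cloud('top',np.load('top.npz')['d'])
print([np.nanmedian(P[400:450,300:400,2])])
```

```text
top carrier_center [ 0.59   -0.1864  0.018 ]
top rod_grip [ 0.4819 -0.3241  0.013 ]
top rod_tip [ 0.4331 -0.1229  0.013 ]
top port [0.5171 0.1673 0.03  ]
top track [0.517  0.1127 0.03  ]
top counter [0.5149 0.1696 0.    ]
top petri [ 0.726  -0.0487  0.    ]
top beaker [0.7656 0.0778 0.    ]
scene carrier_center [ 0.5872 -0.1707  0.018 ]
scene carrier [ 0.5889 -0.1637  0.    ]
scene rod_grip [ 0.4792 -0.3138  0.013 ]
scene rod_tip [ 0.4508 -0.1241  0.013 ]
scene track [0.5222 0.1098 0.03  ]
scene counter [0.5213 0.1664 0.    ]
scene petri [ 0.728  -0.0432  0.    ]
scene beaker [0.7619 0.0827 0.    ]
[np.float64(-0.001598056665254921)]
```

The top picture shows the counter at (205,262), with its track running right to (285,260). The carrier is at (387,231), the rod runs from its handle at (447,278) to its tip at (368,292), and the petri dish is at (335,179). The beaker is at (284,160). Next I need close views for the carrier's nose direction and the yaw angles.

Run:
```python
from h import *
s=env.state();T=Rq(s['orientation']);p=s['tcp_pos']
K,d,t,a=cal('wrist');print(K[0,0],K[:2,2],d,'cam in tool mm',((t-p)@T*1000).round(1));print((T.T@camR(a)).round(3))
z=np.load('top.npz');P=cloud('top',z['d']);
reg=np.zeros((480,640),bool);reg[225:300,160:300]=1
for lo,hi in((.09,.112),(.025,.05)):
    m=reg&(P[...,2]>lo)&(P[...,2]<hi); q=P[m][:,:2]; print(lo,m.sum(),cv2.minAreaRect((q*1000).astype(np.float32)))
# desired move: TCP over
def mv(x,y,z,yaw):
    # tool x at yaw, z down
    yw=np.radians(yaw);D=np.array([[np.cos(yw),np.sin(yw),0],[np.sin(yw),-np.cos(yw),0],[0,0,-1.]])
    return (T.T@(np.array([x,y,z])-p)*1000).round(1),np.degrees(R.from_matrix(T.T@D).as_rotvec()).round(2)
print(mv(.55,-.2,.3,90), mv(.589,-.175,.3,90))
```

```text
363.151439960828 [318.05728841 240.36540996] [-0.00857923  0.          0.          0.          0.        ] cam in tool mm [ 75.   -1.2 -69.3]
[[-0.    -0.957 -0.29 ]
 [ 1.    -0.     0.   ]
 [-0.001 -0.29   0.957]]
0.09 3037 ((504.2601318359375, 249.59661865234375), (123.5929946899414, 169.6749267578125), 6.187259674072266)
0.025 743 ((496.9339294433594, 201.44851684570312), (106.9872817993164, 259.6357421875), 29.76084327697754)
(array([ 404.6, -177.1,    3.9]), array([ -0.  ,   0.  , -63.71])) (array([ 450.6, -182.3,    3.9]), array([ -0.  ,   0.  , -63.71]))
```

>>> {"method": "play_rows", "body": {"steps": [{"slide": [420, -160, 4], "twist": [0, 0, -64], "claw": 60}, {"slide": [420, -160, 4], "twist": [0, 0, -64], "claw": 60}, {"slide": [420, -160, 4], "twist": [0, 0, -64], "claw": 60}, {"slide": [420, -160, 4], "twist": [0, 0, -64], "claw": 60}, {"slide": [420, -160, 4], "twist": [0, 0, -64], "claw": 60}, {"slide": [420, -160, 4], "twist": [0, 0, -64], "claw": 60}, {"slide": [420, -160, 4], "twist": [0, 0, -64], "claw": 60}, {"slide": [420, -160, 4], "twist": [0, 0, -64], "claw": 60}, {"slide": [420, -160, 4], "twist": [0, 0, -64], "claw": 60}, {"slide": [420, -160, 4], "twist": [0, 0, -64], "claw": 60}]}}

```text
time: 2.1
tcp_pos: [0.5745, -0.2035, 0.2989]
orientation: [-0.001, 0.703, 0.711, 0.001]
ft_force: [-0.6, 0.1, -0.2]
grip_width: 0.0602
finger_force: 0.0
```

Run:
```python
from h import *
s=env.state();print(s['tcp_pos'],s['orientation'],s['qpos'],s['qvel'])
c=cal('wrist');p,d=env.grab_frame('wrist');cv2.imwrite('pics/w1.png',p[...,::-1]);np.savez('w1',p=p,d=d)
for l,z in(('carrier',0),('carrier_center',.018),('rod_grip',.013),('rod_tip',.013),('push_rod',0)):
    for x in env.mark_of('wrist',l)[:2]: print(l,np.round(x['location']),round(x['confidence'],2),atz('wrist',[x['location']],z,c)[0].round(4))
P=cloud('wrist',d,c)
def rect(name,lo,hi,x0,x1,y0,y1):
    m=(P[...,2]>lo)&(P[...,2]<hi)&(P[...,0]>x0)&(P[...,0]<x1)&(P[...,1]>y0)&(P[...,1]<y1)
    q=(P[m][:,:2]*1000).astype(np.float32);print(name,len(q),cv2.minAreaRect(q) if len(q)>3 else '')
rect('carr',.008,.05,.53,.65,-.24,-.12);rect('pot',.03,.045,.53,.65,-.24,-.12);rect('handle',.02,.035,.4,.53,-.40,-.24);rect('rod',.007,.02,.4,.53,-.28,-.1)
print(np.median(P[(abs(P[...,2])<.01)][:,2]))
```

```text
[ 0.57447237 -0.20346115  0.2989271 ] [-0.00079755  0.70283209  0.71135472  0.00094095] [-0.39723485  0.11623946  1.21260033  0.00241168  1.81353045 -0.40870899] [-0.08060747 -0.02602985  0.02620227 -0.05861716  0.0143923  -0.0605275 ]
carrier [332. 176.] 0.91 [ 0.589  -0.1714  0.    ]
carrier_center [335. 179.] 0.96 [ 0.5913 -0.1717  0.018 ]
rod_grip [486.  43.] 0.69 [ 0.721  -0.0512  0.013 ]
rod_tip [179. 122.] 0.84 [ 0.4444 -0.1209  0.013 ]
push_rod [228. 298.] 0.72 [ 0.4755 -0.3076  0.    ]
push_rod [489.  39.] 0.51 [ 0.7288 -0.0457  0.    ]
carr 1235 ((591.7327880859375, -170.5851593017578), (24.009492874145508, 60.41340637207031), 9.289562225341797)
pot 474 ((591.6981201171875, -170.55238342285156), (20.022991180419922, 20.158029556274414), 9.284489631652832)
handle 323 ((476.1962585449219, -287.4527282714844), (16.92131996154785, 30.140090942382812), 9.627779006958008)
rod 1502 ((460.04205322265625, -200.19752502441406), (15.199714660644531, 165.10504150390625), 10.860638618469238)
-0.00058342206033557
```

View pics/w1.png

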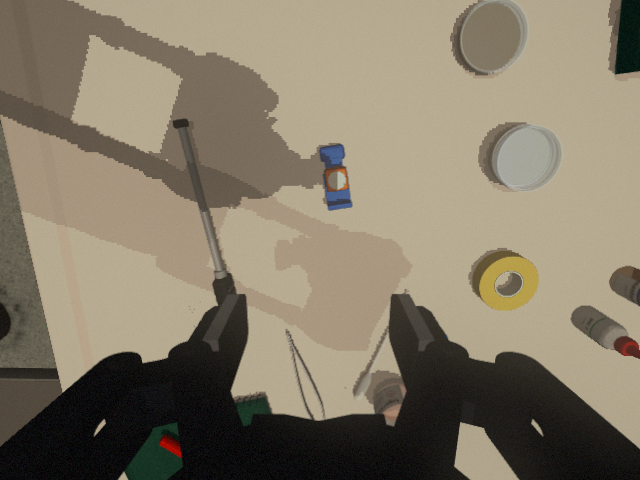

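The wrist picture shows the carrier at (335,178). Its nose is the notched end at (333,152), which points along world +y, and the tail plate is at (340,206). The rod runs from its tip at (181,124) to the handle at (225,290).

```bash
cat >> h.py <<'E'
def mv(x,y,z,yaw,ref=None):
    s=env.state();T=Rq(s['orientation']);p=s['tcp_pos']
    yw=np.radians(yaw);D=np.array([[np.cos(yw),np.sin(yw),0],[np.sin(yw),-np.cos(yw),0],[0,0,-1.]])
    return (T.T@(np.array([x,y,z])-p)*1000).round(1).tolist(),np.degrees(R.from_matrix(T.T@D).as_rotvec()).round(2).tolist()
E
python3 - <<'E'
from h import *
print(mv(.5917,-.1706,.130,99.3),mv(.5917,-.1706,.088,99.3))
E
```

```text
([39.1, 21.1, 170.1], [0.01, 0.02, -9.12]) ([39.1, 21.0, 212.1], [0.01, 0.02, -9.12])
```

>>> {"method": "play_rows", "body": {"steps": [{"slide": [39, 21, 50], "twist": [0, 0, -8.5], "claw": 45}, {"slide": [39, 21, 100], "twist": [0, 0, -9.1], "claw": 45}, {"slide": [39, 21, 150], "twist": [0, 0, -9.1], "claw": 45}, {"slide": [39, 21, 180], "twist": [0, 0, -9.1], "claw": 45}, {"slide": [39, 21, 180], "twist": [0, 0, -9.1], "claw": 45}, {"slide": [39, 21, 180], "twist": [0, 0, -9.1], "claw": 45}]}}

```text
time: 3.0
tcp_pos: [0.5917, -0.1703, 0.1205]
orientation: [-0.0, 0.647, 0.762, -0.0]
ft_force: [1.0, 0.5, 0.5]
grip_width: 0.0451
finger_force: 0.0
```

Run:
```python
from h import *
c=cal('wrist');p,d=env.grab_frame('wrist');P=cloud('wrist',d,c)
m=(P[...,2]>.03)&(P[...,2]<.045)&(abs(P[...,0]-.592)<.03)&(abs(P[...,1]+.17)<.03)
print(m.sum(),cv2.minAreaRect((P[m][:,:2]*1000).astype(np.float32)))
s=env.state();print(s['tcp_pos'],np.degrees(2*np.arctan2(s['orientation'][2],s['orientation'][1])))
print(mv(.5917,-.1706,.088,99.3))
```

```text
1727 ((591.407470703125, -170.09927368164062), (19.95281410217285, 20.334056854248047), 9.64920711517334)
[ 0.59291017 -0.17059521  0.12289867] 99.31209865953565
([0.3, -1.3, 34.9], [0.18, 0.1, 0.01])
```

>>> {"method": "play_rows", "body": {"steps": [{"slide": [0.5, -0.5, 20], "claw": 45}, {"slide": [0.5, -0.5, 33], "claw": 45}, {"slide": [0.5, -0.5, 33], "claw": 45}, {"slide": [0.5, -0.5, 33], "claw": 15}, {"slide": [0.5, -0.5, 33], "claw": 15}, {"slide": [0.5, -0.5, 33], "claw": 15}, {"slide": [0.5, -0.5, 33], "claw": 15}, {"slide": [0.5, -0.5, 33], "claw": 15}]}}

```text
$.steps[0]: bad value
```

Run:
```python
from h import *
for i in range(3):
    s=env.state();print(s['time'],s['tcp_pos'].round(4),s['grip_width'],s['finger_force'],s['ft_force'].round(2)); env.grab_frame('top')
print(mv(.53,.02,.24,96.2))
```

```text
3.05 [ 0.5929 -0.1706  0.1229] 0.04506360125795027 0.0 [ 0.23 -0.59  1.07]
3.1 [ 0.5935 -0.1706  0.124 ] 0.04473693233334631 0.0 [-0.64 -0.42  1.42]
3.15 [ 0.5937 -0.1705  0.1243] 0.04517721539437373 0.0 [0.63 1.   0.64]
([197.8, -31.3, -116.7], [0.32, 0.16, 3.15])
```

>>> {"method": "play_rows", "body": {"steps": [{"slide": [0.5, -1, 20], "twist": [0, 0, 0], "claw": 45}, {"slide": [0.5, -1, 30], "twist": [0, 0, 0], "claw": 45}, {"slide": [0.5, -1, 33], "twist": [0, 0, 0], "claw": 45}, {"slide": [0.5, -1, 33], "twist": [0, 0, 0], "claw": 45}, {"slide": [0.5, -1, 33], "twist": [0, 0, 0], "claw": 45}]}}

```text
time: 3.7
tcp_pos: [0.5916, -0.1692, 0.0878]
orientation: [0.001, 0.647, 0.763, 0.0]
ft_force: [0.4, -0.1, -0.7]
grip_width: 0.0452
finger_force: 0.0
```

Run:
```python
from h import *
for i in range(4):
    s=env.state();print(s['time'],s['tcp_pos'].round(4),s['qvel'].round(3),s['ft_force'].round(2)); env.grab_frame('top')
```

```text
3.7 [ 0.5916 -0.1692  0.0878] [-0.    -0.003 -0.004 -0.002 -0.001 -0.001] [ 0.44 -0.14 -0.67]
3.75 [ 0.5916 -0.1692  0.0879] [-0.    -0.001  0.     0.003 -0.001 -0.002] [-0.67  0.86  0.38]
3.8 [ 0.5916 -0.1692  0.0879] [ 0.001 -0.002  0.002  0.    -0.001 -0.   ] [-0.43 -0.3  -0.14]
3.85 [ 0.5916 -0.1692  0.0878] [ 0.     0.001  0.006  0.001 -0.001 -0.002] [ 0.2  -0.63  0.  ]
```

>>> {"method": "play_rows", "body": {"steps": [{"slide": [-1, 0, 0], "twist": [0, 0, 0], "claw": 45}, {"slide": [-1, 0, 0], "twist": [0, 0, 0], "claw": 15}, {"slide": [-1, 0, 0], "twist": [0, 0, 0], "claw": 15}, {"slide": [-1, 0, 0], "twist": [0, 0, 0], "claw": 15}, {"slide": [-1, 0, 0], "twist": [0, 0, 0], "claw": 15}, {"slide": [-1, 0, 0], "twist": [0, 0, 0], "claw": 15}]}}

```text
time: 4.5
tcp_pos: [0.5915, -0.1701, 0.0871]
orientation: [0.0, 0.647, 0.763, 0.0]
ft_force: [-0.1, 0.2, 1.6]
grip_width: 0.0185
finger_force: 60.2
```

Run:
```python
from h import *
s=env.state();print(s['time'],s['tcp_pos'].round(4),s['grip_width'],s['finger_force'],s['ft_force'].round(2))
print(mv(.53,.02,.24,96.2))
```

```text
4.5 [ 0.5915 -0.1701  0.0871] 0.018513149983399316 60.21839618682861 [-0.09  0.17  1.64]
([197.6, -29.6, -152.9], [0.03, 0.01, 3.18])
```

>>> {"method": "play_rows", "body": {"steps": [{"slide": [0, 0, -40], "twist": [0, 0, 0], "claw": 15}, {"slide": [30, -3, -80], "twist": [0, 0, 1], "claw": 15}, {"slide": [70, -10, -110], "twist": [0, 0, 2], "claw": 15}, {"slide": [110, -20, -140], "twist": [0, 0, 3.2], "claw": 15}, {"slide": [150, -25, -163], "twist": [0, 0, 3.2], "claw": 15}, {"slide": [190, -30, -163], "twist": [0, 0, 3.2], "claw": 15}, {"slide": [207, -30, -163], "twist": [0, 0, 3.2], "claw": 15}, {"slide": [207, -30, -163], "twist": [0, 0, 3.2], "claw": 15}, {"slide": [207, -30, -163], "twist": [0, 0, 3.2], "claw": 15}, {"slide": [207, -30, -163], "twist": [0, 0, 3.2], "claw": 15}]}}

```text
time: 5.5
tcp_pos: [0.5281, 0.0284, 0.2493]
orientation: [-0.0, 0.668, 0.744, -0.0]
ft_force: [-0.5, 0.7, -0.7]
grip_width: 0.0188
finger_force: 59.9
```

Run:
```python
from h import *
s=env.state();print(s['time'],s['tcp_pos'],np.degrees(2*np.arctan2(s['orientation'][2],s['orientation'][1])),s['grip_width'],s['qvel'].round(3))
c=cal('wrist');p,d=env.grab_frame('wrist');cv2.imwrite('pics/w2.png',p[...,::-1]);np.savez('w2',p=p,d=d,**{'t':c[2],'a':c[3]})
for l in('port','track_bed'):
    for x in env.mark_of('wrist',l)[:2]: print(l,np.round(x['location']),round(x['confidence'],2),atz('wrist',[x['location']],.03,c)[0].round(4))
P=cloud('wrist',d,c)
def rect(name,lo,hi,x0,x1,y0,y1):
    m=(P[...,2]>lo)&(P[...,2]<hi)&(P[...,0]>x0)&(P[...,0]<x1)&(P[...,1]>y0)&(P[...,1]<y1)
    q=(P[m][:,:2]*1000).astype(np.float32);print(name,len(q),np.median(P[m][:,2]),cv2.minAreaRect(q) if len(q)>3 else '')
rect('lips',.036,.045,.48,.57,.08,.16);rect('floor',.025,.034,.5,.545,.08,.15);rect('track',.025,.045,.48,.57,.05,.16);rect('block',.094,.108,.4,.6,.1,.3)
```

```text
5.5 [0.52806831 0.02835672 0.24931724] 96.1274328169892 0.018797515286968117 [-0.009  0.003 -0.005  0.003 -0.     0.003]
port [321.  31.] 0.79 [0.5151 0.1706 0.03  ]
track_bed [323. 120.] 0.87 [0.5233 0.1111 0.03  ]
track_bed [321. 313.] 0.31 [ 0.5396 -0.0506  0.03  ]
lips 1821 0.03872537037194573 ((522.6294555664062, 119.90158081054688), (37.21464920043945, 84.49876403808594), 6.618929386138916)
floor 3428 0.029276771329474288 ((523.2115478515625, 115.21736907958984), (26.06545639038086, 72.52945709228516), 6.516149044036865)
track 6137 0.029731076032984638 ((522.7388305664062, 118.958740234375), (37.21464920043945, 86.39707946777344), 6.618929386138916)
block 0 nan
  return _methods._mean(a, axis=axis, dtype=dtype,
  ret = ret.dtype.type(ret / rcount)
```

View pics/w2.png

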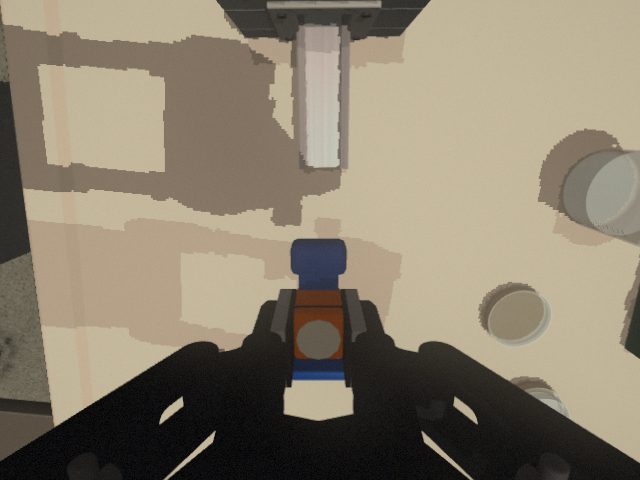

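The picture shows the held carrier, with its nose at (319,257) and pot at (319,340). The empty track runs from (322,165) to (322,25), where it meets the port face.

Run:
```python
from h import *
z=np.load('w2.npz');P=cloud('wrist',z['d'],(cal('wrist')[0],cal('wrist')[1],z['t'],z['a']))
s=env.state();T=Rq(s['orientation']);p=s['tcp_pos'];Q=(P-p)@T*1000
v,u=np.mgrid[0:480,0:640]
hsv=cv2.cvtColor(z['p'],cv2.COLOR_RGB2HSV)
blue=(hsv[...,0]>105)&(hsv[...,0]<130)&(hsv[...,1]>120)&(u>270)&(u<370)&(v>225)&(v<400)
q=Q[blue&(z['d']>0)];q=q[(q[:,2]<110)&(q[:,2]>40)]
print(len(q),np.percentile(q,[1,50,99],axis=0).round(1),cv2.minAreaRect(q[:,:2].astype(np.float32)))
n=q[q[:,0]>14]; print('nose',np.percentile(n,[1,50,99],axis=0).round(1),cv2.minAreaRect(n[:,:2].astype(np.float32)))
pot=(hsv[...,0]<15)&(hsv[...,1]>120)&(u>270)&(u<370)&(v>270)&(v<370)
n=Q[pot];n=n[(n[:,2]<90)];print('pot',np.percentile(n,[1,50,99],axis=0).round(1))
# goal: centre 55 mm before port
yaw=np.radians(96.55);dr=np.array([np.cos(yaw),np.sin(yaw)]);port=np.array([.5168,.1704])
for b in(-.055,):
    g=port+b*dr;print(g,mv(*g,.150,96.55),mv(*g,.120,96.55),p)
# track in tool frame
m=(P[...,2]>.036)&(P[...,2]<.045)&(abs(P[...,0]-.525)<.045)&(P[...,1]>.08)&(P[...,1]<.16)
print('lips',cv2.minAreaRect(Q[m][:,:2].astype(np.float32)))
m=(P[...,2]>.025)&(P[...,2]<.034)&(abs(P[...,0]-.5225)<.0225)&(P[...,1]>.08)&(P[...,1]<.15)
print('floor',cv2.minAreaRect(Q[m][:,:2].astype(np.float32)))
```

```text
645 [[-29.1 -10.3  64.7]
 [-26.   -0.8  66.5]
 [-24.5  11.5  74.4]] ((-19.415569305419922, 1.483358383178711), (21.588848114013672, 22.45224380493164), 5.229934215545654)Traceback (most recent call last):
  File "<stdin>", line 9, in <module>
    return _quantile_unchecked(
        a, q, axis, out, overwrite_input, method, keepdims, weights)
    return _ureduce(a,
                    func=_quantile_ureduce_func,
    ...<5 lines>...
                    overwrite_input=overwrite_input,
                    method=method)
    r = func(a, **kwargs)
    result = _quantile(arr,
                       quantiles=q,
    ...<2 lines>...
                       out=out,
                       weights=wgt)
    slices_having_nans = np.isnan(arr[-1, ...])
                                  ~~~^^^^^^^^^
IndexError: index -1 is out of bounds for axis 0 with size 0
```

Use depth alone for the nose.

Run:
```python
from h import *
z=np.load('w2.npz');P=cloud('wrist',z['d'],(cal('wrist')[0],cal('wrist')[1],z['t'],z['a']))
s=env.state();T=Rq(s['orientation']);p=s['tcp_pos'];Q=(P-p)@T*1000
m=(Q[...,0]>14)&(Q[...,0]<40)&(abs(Q[...,1])<20)&(Q[...,2]>65)&(Q[...,2]<95)
n=Q[m];print('nose',len(n),np.percentile(n,[1,50,99],axis=0).round(1),cv2.minAreaRect(n[:,:2].astype(np.float32)))
yaw=np.radians(96.55);dr=np.array([np.cos(yaw),np.sin(yaw)]);port=np.array([.5168,.1704])
g=port-.055*dr;print(g,mv(*g,.150,96.55),mv(*g,.119,96.55),p)
m=(P[...,2]>.036)&(P[...,2]<.045)&(abs(P[...,0]-.525)<.045)&(P[...,1]>.08)&(P[...,1]<.16)
print('lips',cv2.minAreaRect(Q[m][:,:2].astype(np.float32)))
m=(P[...,2]>.025)&(P[...,2]<.034)&(abs(P[...,0]-.5225)<.0225)&(P[...,1]>.08)&(P[...,1]<.15)
print('floor',cv2.minAreaRect(Q[m][:,:2].astype(np.float32)))
```

```text
nose 2184 [[ 14.2 -10.7  72.9]
 [ 24.    0.9  74.6]
 [ 30.   12.2  84. ]] ((22.12908172607422, 0.7703418731689453), (16.150543212890625, 23.769508361816406), 0.4761336147785187)
[0.52307386 0.115759  ] ([87.5, 4.3, 99.5], [-0.04, 0.0, -0.45]) ([87.5, 4.4, 130.5], [-0.04, 0.0, -0.45]) [0.5281343  0.02830673 0.24950663]
lips ((91.67890930175781, 4.406116485595703), (37.214141845703125, 84.49818420410156), 89.4811782836914)
floor ((86.96036529541016, 4.4936723709106445), (26.065677642822266, 72.52987670898438), 89.58206176757812)
```

>>> {"method": "play_rows", "body": {"steps": [{"slide": [40, 3.7, 30], "twist": [0, 0, -0.7], "claw": 15}, {"slide": [80, 3.7, 60], "twist": [0, 0, -0.7], "claw": 15}, {"slide": [87, 3.7, 90], "twist": [0, 0, -0.7], "claw": 15}, {"slide": [87, 3.7, 100], "twist": [0, 0, -0.7], "claw": 15}, {"slide": [87, 3.7, 100], "twist": [0, 0, -0.7], "claw": 15}, {"slide": [87, 3.7, 100], "twist": [0, 0, -0.7], "claw": 15}, {"slide": [87, 3.7, 100], "twist": [0, 0, -0.7], "claw": 15}]}}

```text
time: 6.35
tcp_pos: [0.5234, 0.1153, 0.1522]
orientation: [0.001, 0.664, 0.748, 0.001]
ft_force: [-0.2, -0.4, -0.4]
grip_width: 0.0186
finger_force: 59.9
```

Run:
```python
from h import *
s=env.state();T=Rq(s['orientation']);p=s['tcp_pos'];print(s['time'],p,np.degrees(2*np.arctan2(s['orientation'][2],s['orientation'][1])),s['ft_force'])
c=cal('wrist');im,d=env.grab_frame('wrist');cv2.imwrite('pics/w3.png',im[...,::-1]);Q=(cloud('wrist',d,c)-p)@T*1000
def rc(n,m):
    q=Q[m];print(n,len(q),np.percentile(q,[1,50,99],axis=0).round(1).tolist(),cv2.minAreaRect(q[:,:2].astype(np.float32)) if len(q) else '')
rc('nose',(Q[...,0]>14)&(Q[...,0]<40)&(abs(Q[...,1])<20)&(Q[...,2]>65)&(Q[...,2]<95))
zz=p[2]*1000-Q[...,2]
rc('lips',(Q[...,0]>33)&(Q[...,0]<52)&(abs(Q[...,1])<30)&(zz>36)&(zz<45))
rc('floor',(Q[...,0]>33)&(Q[...,0]<52)&(abs(Q[...,1])<25)&(zz>25)&(zz<34))
```

```text
6.35 [0.52337898 0.11531858 0.15216067] 96.79971028768384 [-0.17087267 -0.39747298 -0.40070448]
nose 2179 [[14.2, -10.6, 72.7], [24.0, 1.1, 74.3], [30.0, 12.4, 83.9]] ((22.043079376220703, 0.9022302627563477), (16.298038482666016, 23.651391983032227), 0.8416433334350586)
lips 530 [[33.2, -19.0, 110.8], [39.5, -13.7, 113.3], [45.2, 17.9, 116.1]] ((39.20393371582031, -0.5906791687011719), (12.416067123413086, 37.245670318603516), 0.15462392568588257)
floor 984 [[33.1, -13.6, 119.8], [38.5, -0.4, 122.8], [43.6, 12.3, 124.3]] ((38.387325286865234, -0.6502084732055664), (10.803815841674805, 26.12181854248047), 0.3145860433578491)
```

View pics/w3.png

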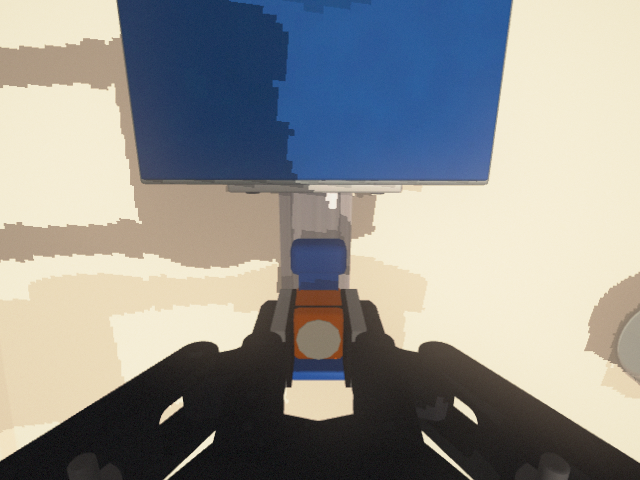

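The held carrier, with its nose at (319,257), sits above the track, whose centre is near column 317. It is about 1.4 mm off to one side.

>>> {"method": "play_rows", "body": {"steps": [{"slide": [0, -1.4, 5], "twist": [0, 0, 0.3], "claw": 15}, {"slide": [0, -1.4, 12], "twist": [0, 0, 0.3], "claw": 15}, {"slide": [0, -1.4, 16], "twist": [0, 0, 0.3], "claw": 15}, {"slide": [0, -1.4, 16], "twist": [0, 0, 0.3], "claw": 15}, {"slide": [0, -1.4, 16], "twist": [0, 0, 0.3], "claw": 15}, {"slide": [0, -1.4, 16], "twist": [0, 0, 0.3], "claw": 15}]}}

```text
time: 7.0
tcp_pos: [0.5209, 0.116, 0.134]
orientation: [0.0, 0.665, 0.747, 0.0]
ft_force: [0.3, 0.1, -0.5]
grip_width: 0.0186
finger_force: 59.9
```

```bash
cat > m.py <<'E'
from h import *
s=env.state();T=Rq(s['orientation']);p=s['tcp_pos'];print(s['time'],p,np.degrees(2*np.arctan2(s['orientation'][2],s['orientation'][1])),s['ft_force'])
c=cal('wrist');im,d=env.grab_frame('wrist');Q=(cloud('wrist',d,c)-p)@T*1000
def rc(n,m):
    q=Q[m];print(n,len(q),np.percentile(q,[1,50,99],axis=0).round(1).tolist(),cv2.minAreaRect(q[:,:2].astype(np.float32)) if len(q) else '')
rc('nose',(Q[...,0]>14)&(Q[...,0]<32)&(abs(Q[...,1])<20)&(Q[...,2]>65)&(Q[...,2]<82))
zz=p[2]*1000-Q[...,2]
rc('lips',(Q[...,0]>33)&(Q[...,0]<52)&(abs(Q[...,1])<30)&(zz>36)&(zz<45))
rc('floor',(Q[...,0]>33)&(Q[...,0]<52)&(abs(Q[...,1])<25)&(zz>25)&(zz<34))
E
python3 m.py
```

```text
7.0 [0.52094872 0.11604869 0.13401058] 96.59270236907555 [ 0.2534383   0.09346609 -0.50841941]
nose 2088 [[14.2, -10.6, 72.6], [23.6, 0.6, 74.3], [29.9, 12.4, 81.2]] ((22.11317253112793, 0.9151906967163086), (16.118379592895508, 23.80550193786621), 0.31805360317230225)
lips 518 [[33.0, -16.6, 92.8], [37.9, 14.7, 95.2], [42.7, 20.4, 97.8]] ((37.9182243347168, 1.9407634735107422), (9.879494667053223, 37.26877975463867), 0.10588002949953079)
floor 856 [[33.1, -11.0, 102.2], [37.0, 2.1, 104.7], [40.7, 14.9, 106.1]] ((37.243988037109375, 1.9833240509033203), (26.05068588256836, 8.484591484069824), 89.963623046875)
```

>>> {"method": "play_rows", "body": {"steps": [{"slide": [0, 0.6, 0], "twist": [0, 0, 0], "claw": 15}, {"slide": [0, 1, 0], "twist": [0, 0, 0], "claw": 15}, {"slide": [0, 1, 0], "twist": [0, 0, 0], "claw": 15}, {"slide": [0, 1, 0], "twist": [0, 0, 0], "claw": 15}, {"slide": [0, 1, 0], "twist": [0, 0, 0], "claw": 15}]}}

```text
time: 7.55
tcp_pos: [0.5219, 0.1161, 0.1339]
orientation: [0.0, 0.665, 0.747, -0.0]
ft_force: [0.0, 0.5, -0.6]
grip_width: 0.0187
finger_force: 59.9
```

```bash
python3 m.py
```

```text
7.55 [0.52187818 0.11613295 0.13388909] 96.5874985681353 [ 0.0059433   0.53519828 -0.59359601]
nose 2096 [[14.2, -10.6, 72.7], [23.7, 0.6, 74.3], [29.9, 12.4, 81.4]] ((22.096405029296875, 0.8939580917358398), (16.146039962768555, 23.878475189208984), 0.14373676478862762)
lips 504 [[33.1, -17.5, 92.9], [38.0, -12.0, 95.1], [42.7, 19.5, 97.8]] ((37.975799560546875, 1.0292129516601562), (9.914216041564941, 37.45440673828125), 0.059661537408828735)
floor 862 [[33.1, -11.9, 101.0], [37.0, 1.1, 104.5], [40.8, 13.9, 106.0]] ((37.107479095458984, 1.0134925842285156), (26.090200424194336, 8.40934944152832), 89.04557800292969)
```

Aligned to 0.1 mm. I'll lower it in small steps and watch the force.

>>> {"method": "play_rows", "body": {"steps": [{"slide": [0, 0.1, 4], "twist": [0, 0, 0], "claw": 15}, {"slide": [0, 0.1, 8], "twist": [0, 0, 0], "claw": 15}, {"slide": [0, 0.1, 11], "twist": [0, 0, 0], "claw": 15}, {"slide": [0, 0.1, 13], "twist": [0, 0, 0], "claw": 15}, {"slide": [0, 0.1, 14.5], "twist": [0, 0, 0], "claw": 15}, {"slide": [0, 0.1, 14.5], "twist": [0, 0, 0], "claw": 15}, {"slide": [0, 0.1, 14.5], "twist": [0, 0, 0], "claw": 15}]}}

```text
time: 8.3
tcp_pos: [0.522, 0.1161, 0.1194]
orientation: [0.0, 0.665, 0.747, 0.0]
ft_force: [-0.1, -0.5, -0.2]
grip_width: 0.0187
finger_force: 59.9
```

```bash
python3 m.py
```

```text
8.3 [0.52203484 0.11611949 0.11944774] 96.58577057289034 [-0.06242909 -0.48615686 -0.23028339]
nose 2910 [[14.3, -17.4, 72.7], [23.6, 0.8, 74.8], [31.3, 19.0, 81.9]] ((22.995817184448242, 0.8460216522216797), (17.951091766357422, 37.3646354675293), 0.0011783234076574445)
lips 519 [[33.1, -17.6, 78.3], [37.2, -12.3, 80.6], [41.4, 19.3, 83.3]] ((37.22831726074219, 0.85626220703125), (8.490220069885254, 37.27362823486328), 0.08425241708755493)
floor 794 [[33.0, -12.1, 86.1], [36.1, 0.6, 90.1], [39.2, 13.8, 91.5]] ((36.33747863769531, 0.8220252990722656), (6.692477226257324, 26.09104347229004), 0.1287950724363327)
```

>>> {"method": "play_rows", "body": {"steps": [{"slide": [0, 0, 0.8], "twist": [0, 0, 0], "claw": 15}, {"slide": [0, 0, 1.5], "twist": [0, 0, 0], "claw": 15}, {"slide": [0, 0, 1.5], "twist": [0, 0, 0], "claw": 15}, {"slide": [0, 0, 1.5], "twist": [0, 0, 0], "claw": 20}, {"slide": [0, 0, 1.5], "twist": [0, 0, 0], "claw": 28}, {"slide": [0, 0, 1.5], "twist": [0, 0, 0], "claw": 36}, {"slide": [0, 0, 1.5], "twist": [0, 0, 0], "claw": 36}, {"slide": [0, 0, -15], "twist": [0, 0, 0], "claw": 40}, {"slide": [-10, 0, -50], "twist": [0, 0, 0], "claw": 40}, {"slide": [-30, 0, -90], "twist": [0, 0, 0], "claw": 40}]}}

```text
time: 9.35
tcp_pos: [0.5246, 0.0869, 0.2089]
orientation: [-0.001, 0.665, 0.747, -0.001]
ft_force: [0.6, 0.1, 0.8]
grip_width: 0.0399
finger_force: 0.0
```

Run:
```python
from h import *
s=env.state();print(s['time'],s['tcp_pos'],s['ft_force'],s['grip_width'])
z=np.load('w1.npz')
# rod: fit axis from w1 (pose then)
print(mv(.4762,-.22,.24,101))
```

```text
9.35 [0.52459022 0.08685267 0.20886115] [0.56659587 0.11938088 0.83261322] 0.03989563763976707
([-299.1, -84.0, -31.0], [-0.19, -0.04, -4.3])
```

Run:
```python
from h import *
c=cal('wrist');im,d=env.grab_frame('wrist');P=cloud('wrist',d,c);np.savez('w4',p=im,d=d,t=c[2],a=c[3])
m=(P[...,2]>.058)&(P[...,2]<.075)&(abs(P[...,0]-.522)<.03)&(abs(P[...,1]-.116)<.03)
print('pot',m.sum(),np.median(P[m][:,2]),cv2.minAreaRect((P[m][:,:2]*1000).astype(np.float32)))
m=(P[...,2]>.037)&(P[...,2]<.075)&(abs(P[...,0]-.522)<.011)&(abs(P[...,1]-.116)<.045)
print('carr',cv2.minAreaRect((P[m][:,:2]*1000).astype(np.float32)))
m=(P[...,2]>.094)&(P[...,2]<.108)&(P[...,1]>.1)
q=P[m];print('block edge y min',q[np.argsort(q[:,1])[::200][:5]])
print(mv(.53,-.265,.25,100))
```

```text
pot 1127 0.06574927824891347 ((522.7324829101562, 116.2833251953125), (20.44469451904297, 19.99782943725586), 7.464148998260498)
carr ((521.9965209960938, 117.66140747070312), (21.982707977294922, 86.55487060546875), 0.0233908724039793)
block edge y min [[0.45826129 0.16588087 0.09400689]
 [0.46075226 0.16850088 0.09915972]
 [0.48905712 0.16973389 0.0966962 ]
 [0.47613555 0.17064063 0.1001106 ]
 [0.48418163 0.17145809 0.10162458]]
([-347.1, -36.8, -31.2], [0.55, 0.15, -3.44])
```

>>> {"method": "play_rows", "body": {"steps": [{"slide": [-40, -4, -38], "twist": [0, 0, -0.5], "claw": 45}, {"slide": [-80, -8, -38], "twist": [0, 0, -1], "claw": 45}, {"slide": [-125, -13, -38], "twist": [0, 0, -1.5], "claw": 45}, {"slide": [-170, -18, -38], "twist": [0, 0, -2], "claw": 45}, {"slide": [-215, -23, -38], "twist": [0, 0, -2.5], "claw": 45}, {"slide": [-260, -28, -38], "twist": [0, 0, -3], "claw": 45}, {"slide": [-305, -33, -38], "twist": [0, 0, -3.4], "claw": 45}, {"slide": [-347, -37, -38], "twist": [0, 0, -3.4], "claw": 45}, {"slide": [-347, -37, -38], "twist": [0, 0, -3.4], "claw": 45}, {"slide": [-347, -37, -38], "twist": [0, 0, -3.4], "claw": 45}]}}

```text
time: 10.4
tcp_pos: [0.5283, -0.2634, 0.2469]
orientation: [-0.0, 0.644, 0.765, 0.0]
ft_force: [0.4, 0.7, -0.2]
grip_width: 0.0448
finger_force: 0.0
```

>>> {"method": "play_rows", "body": {"steps": [{"slide": [0, 0, 0], "twist": [0, 0, 0], "claw": 45}, {"slide": [0, 0, 0], "twist": [0, 0, 0], "claw": 45}]}}

```text
time: 10.6
tcp_pos: [0.5287, -0.2613, 0.2476]
orientation: [0.0, 0.642, 0.767, 0.0]
ft_force: [0.1, 0.9, 0.4]
grip_width: 0.045
finger_force: 0.0
```

```bash
cat > rod.py <<'E'
from h import *
s=env.state();T=Rq(s['orientation']);p=s['tcp_pos'];print(s['time'],p,np.degrees(2*np.arctan2(s['orientation'][2],s['orientation'][1])))
c=cal('wrist');im,d=env.grab_frame('wrist');P=cloud('wrist',d,c);cv2.imwrite('pics/w5.png',im[...,::-1])
B=(P[...,0]>.42)&(P[...,0]<.51)&(P[...,1]>-.38)&(P[...,1]<-.1)
h=P[B&(P[...,2]>.0195)&(P[...,2]<.035)][:,:2]
print('handle',len(h),cv2.minAreaRect((h*1000).astype(np.float32)))
r=P[B&(P[...,2]>.013)&(P[...,2]<.0195)&(P[...,1]>-.26)&(P[...,1]<-.135)][:,:2]
print('rod line',cv2.fitLine(r.astype(np.float32),cv2.DIST_HUBER,0,.01,.01).ravel(),len(r))
for l in('rod_grip','rod_tip'):
    for x in env.mark_of('wrist',l)[:1]: print(l,x['location'],x['confidence'],atz('wrist',[x['location']],.013,c)[0].round(4))
E
python3 rod.py
```

```text
10.6 [ 0.52874796 -0.26134547  0.24762491] 100.08442425858033
handle 1199 ((465.15966796875, -227.61398315429688), (16.584888458251953, 219.0239715576172), 10.317569732666016)
rod line [ 0.18230526 -0.983242    0.4591121  -0.19357339] 1610
rod_grip [253.7, 257.8] 0.93 [ 0.4792 -0.3037  0.013 ]
rod_tip [240.2, 20.7] 0.68 [ 0.446  -0.1204  0.013 ]
```

View pics/w5.png

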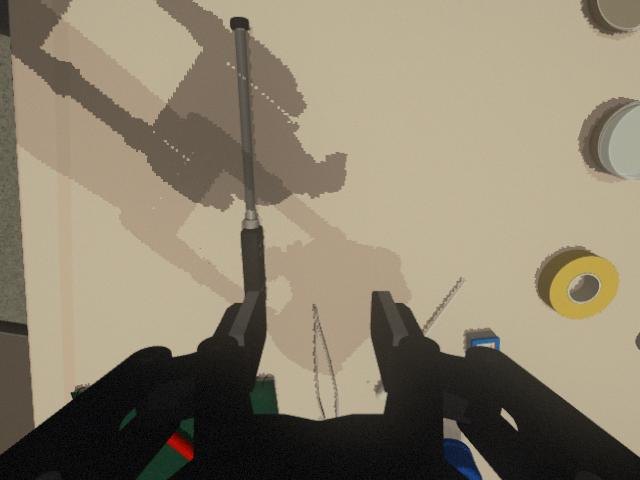

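The rod tip is at (240,22) and the handle's front end at (252,228). The tweezers' tips are near (315,305), so I'll check they are clear of the fingers.

Run:
```python
from h import *
print(atz('wrist',[[315,305],[320,415],[318,350]],0).round(3).tolist())
print(mv(.479,-.3006,.12,100.5),mv(.479,-.3006,.078,100.5),env.state()['tcp_pos'])
```

```text
[[0.542, -0.347, 0.0], [0.569, -0.474, 0.0], [0.553, -0.395, 0.0]]
([-29.7, -55.8, 127.7], [0.02, 0.01, -0.43]) ([-29.7, -55.8, 169.7], [0.02, 0.01, -0.43]) [ 0.52871579 -0.2616033   0.24767316]
```

>>> {"method": "play_rows", "body": {"steps": [{"slide": [-15, -30, 40], "twist": [0, 0, -0.4], "claw": 40}, {"slide": [-30, -55.5, 80], "twist": [0, 0, -0.4], "claw": 40}, {"slide": [-30, -55.5, 120], "twist": [0, 0, -0.4], "claw": 40}, {"slide": [-30, -55.5, 128], "twist": [0, 0, -0.4], "claw": 40}, {"slide": [-30, -55.5, 128], "twist": [0, 0, -0.4], "claw": 40}, {"slide": [-30, -55.5, 128], "twist": [0, 0, -0.4], "claw": 40}, {"slide": [-30, -55.5, 128], "twist": [0, 0, -0.4], "claw": 40}, {"slide": [-30, -55.5, 128], "twist": [0, 0, -0.4], "claw": 40}]}}

```text
time: 11.55
tcp_pos: [0.4802, -0.3021, 0.1219]
orientation: [0.002, 0.64, 0.768, 0.0]
ft_force: [0.6, 1.2, 0.3]
grip_width: 0.0399
finger_force: 0.0
```

Run:
```python
from h import *
s=env.state();T=Rq(s['orientation']);p=s['tcp_pos'];print(s['time'],p,np.degrees(2*np.arctan2(s['orientation'][2],s['orientation'][1])))
c=cal('wrist');im,d=env.grab_frame('wrist');Q=(cloud('wrist',d,c)-p)@T*1000;zz=p[2]*1000-Q[...,2]
for a,b,lo,hi in((-10,20,20,35),(35,120,12,20)):
    m=(Q[...,0]>a)&(Q[...,0]<b)&(abs(Q[...,1])<17)&(zz>lo)&(zz<hi);q=Q[m]
    print(len(q),np.percentile(q,[1,50,99],axis=0).round(1).tolist(),cv2.fitLine(q[:,:2].astype(np.float32),cv2.DIST_HUBER,0,.01,.01).ravel().round(3))
```

```text
11.55 [ 0.48017984 -0.30205909  0.1218557 ] 100.43017930142037
1817 [[-9.6, -9.9, 95.3], [5.6, -2.2, 96.8], [19.7, 5.8, 99.5]] [ 1.     0.023  5.337 -2.026]
3262 [[36.0, -5.9, 104.1], [81.7, -2.0, 106.1], [119.3, 1.7, 109.0]] [ 1.000e+00  4.000e-03  8.052e+01 -2.004e+00]
```

>>> {"method": "play_rows", "body": {"steps": [{"slide": [1, -1.6, 15], "twist": [0, 0, 0], "claw": 40}, {"slide": [1, -1.6, 30], "twist": [0, 0, 0], "claw": 40}, {"slide": [1, -1.6, 40], "twist": [0, 0, 0], "claw": 40}, {"slide": [1, -1.6, 42.5], "twist": [0, 0, 0], "claw": 40}, {"slide": [1, -1.6, 42.5], "twist": [0, 0, 0], "claw": 40}, {"slide": [1, -1.6, 42.5], "twist": [0, 0, 0], "claw": 40}]}}

```text
time: 12.2
tcp_pos: [0.4774, -0.3012, 0.0771]
orientation: [0.0, 0.64, 0.768, 0.0]
ft_force: [0.3, -0.1, 0.3]
grip_width: 0.0398
finger_force: 0.0
```

Run:
```python
from h import *
s=env.state();T=Rq(s['orientation']);p=s['tcp_pos'];print(s['time'],p,s['ft_force'],np.degrees(2*np.arctan2(s['orientation'][2],s['orientation'][1])))
c=cal('wrist');im,d=env.grab_frame('wrist');Q=(cloud('wrist',d,c)-p)@T*1000;zz=p[2]*1000-Q[...,2]
for a,b,lo,hi in((-10,20,20,35),(35,120,12,20)):
    m=(Q[...,0]>a)&(Q[...,0]<b)&(abs(Q[...,1])<17)&(zz>lo)&(zz<hi);q=Q[m]
    print(len(q),np.percentile(q,[1,50,99],axis=0).round(1).tolist(),cv2.fitLine(q[:,:2].astype(np.float32),cv2.DIST_HUBER,0,.01,.01).ravel().round(3))
```

```text
12.2 [ 0.47741249 -0.30124453  0.07711728] [ 0.28830429 -0.06258782  0.34728504] 100.38473930018414
2973 [[-9.6, -7.1, 50.6], [5.8, 0.7, 52.0], [19.7, 8.6, 54.8]] [1.000e+00 2.000e-03 5.522e+00 7.130e-01]
5498 [[36.1, -3.2, 59.7], [80.4, 0.7, 61.5], [114.2, 4.6, 64.5]] [ 1.     0.    78.516  0.718]
```

>>> {"method": "play_rows", "body": {"steps": [{"slide": [0, 0.7, 0], "twist": [0, 0, 0], "claw": 40}, {"slide": [0, 0.7, 0], "twist": [0, 0, 0], "claw": 20}, {"slide": [0, 0.7, 0], "twist": [0, 0, 0], "claw": 10}, {"slide": [0, 0.7, 0], "twist": [0, 0, 0], "claw": 10}, {"slide": [0, 0.7, 0], "twist": [0, 0, 0], "claw": 10}, {"slide": [0, 0.7, 0], "twist": [0, 0, 0], "claw": 10}, {"slide": [0, 0.7, -10], "twist": [0, 0, 0], "claw": 10}, {"slide": [0, 0.7, -40], "twist": [0, 0, 0], "claw": 10}, {"slide": [0, 0.7, -70], "twist": [0, 0, 0], "claw": 10}, {"slide": [0, 0.7, -70], "twist": [0, 0, 0], "claw": 10}]}}

```text
time: 13.25
tcp_pos: [0.4794, -0.3021, 0.1523]
orientation: [0.004, 0.64, 0.768, 0.0]
ft_force: [0.1, -0.3, -0.3]
grip_width: 0.0145
finger_force: 60.1
```

>>> {"method": "play_rows", "body": {"steps": [{"slide": [0, 0, 0], "twist": [0, 0, 0], "claw": 10}, {"slide": [0, 0, 0], "twist": [0, 0, 0], "claw": 10}, {"slide": [0, 0, 0], "twist": [0, 0, 0], "claw": 10}]}}

```text
time: 13.55
tcp_pos: [0.4773, -0.3005, 0.1449]
orientation: [-0.002, 0.64, 0.768, -0.0]
ft_force: [0.1, 0.1, -1.5]
grip_width: 0.0145
finger_force: 60.1
```

```bash
cat > tip.py <<'E'
from h import *
s=env.state();T=Rq(s['orientation']);p=s['tcp_pos'];print(s['time'],p,s['grip_width'],s['finger_force'],s['ft_force'].round(1),np.degrees(2*np.arctan2(s['orientation'][2],s['orientation'][1])))
c=cal('wrist');im,d=env.grab_frame('wrist');cv2.imwrite('pics/w6.png',im[...,::-1]);Q=(cloud('wrist',d,c)-p)@T*1000;zz=p[2]*1000-Q[...,2]
m=(Q[...,0]>40)&(Q[...,0]<230)&(abs(Q[...,1])<20)&(Q[...,2]>40)&(Q[...,2]<85)&(zz>25)
q=Q[m];print(len(q),q[:,0].min(),q[:,0].max())
for lo in range(40,200,20):
    k=q[(q[:,0]>lo)&(q[:,0]<lo+20)]
    if len(k)>5: print(lo,len(k),np.percentile(k,[2,50,98],axis=0)[:,1:].round(1).tolist())
E
python3 tip.py
```

```text
13.55 [ 0.47726693 -0.30050377  0.14489803] 0.014467273172997359 60.05035758018494 [ 0.1  0.1 -1.5] 100.38780357720718
5234 40.00984680205244 115.80169048381379
40 1173 [[-3.0, 60.2], [1.1, 61.9], [4.8, 64.8]]
60 1283 [[-2.8, 60.2], [0.7, 61.9], [4.6, 64.3]]
80 1516 [[-3.0, 60.1], [1.1, 62.0], [4.8, 64.9]]
100 1262 [[-2.9, 60.2], [1.1, 62.0], [4.7, 64.5]]
```

Run:
```python
from h import *
print(mv(.5474,-.1115,.145,96.57),mv(.5474,-.1115,.106,96.57))
```

```text
([173.4, 103.0, 0.3], [-0.13, -0.12, 3.82]) ([173.3, 103.1, 39.3], [-0.13, -0.12, 3.82])
```

>>> {"method": "play_rows", "body": {"steps": [{"slide": [25, 15, -3], "twist": [0, 0, 0.5], "claw": 10}, {"slide": [55, 33, -5], "twist": [0, 0, 1.2], "claw": 10}, {"slide": [85, 51, -5], "twist": [0, 0, 1.9], "claw": 10}, {"slide": [115, 69, -5], "twist": [0, 0, 2.6], "claw": 10}, {"slide": [140, 84, -5], "twist": [0, 0, 3.2], "claw": 10}, {"slide": [155, 95, -5], "twist": [0, 0, 3.8], "claw": 10}, {"slide": [165, 103, -5], "twist": [0, 0, 3.8], "claw": 10}, {"slide": [165, 103, 0], "twist": [0, 0, 3.8], "claw": 10}, {"slide": [165, 103, 0], "twist": [0, 0, 3.8], "claw": 10}, {"slide": [165, 103, 0], "twist": [0, 0, 3.8], "claw": 10}]}}

```text
time: 14.6
tcp_pos: [0.549, -0.121, 0.1462]
orientation: [-0.0, 0.666, 0.746, -0.0]
ft_force: [-1.0, 0.2, -1.3]
grip_width: 0.0148
finger_force: 60.0
```

>>> {"method": "play_rows", "body": {"steps": [{"slide": [0, 0, 0], "twist": [0, 0, 0], "claw": 10}, {"slide": [0, 0, 0], "twist": [0, 0, 0], "claw": 10}]}}

```text
time: 14.8
tcp_pos: [0.5493, -0.1209, 0.147]
orientation: [0.0, 0.666, 0.746, 0.0]
ft_force: [-0.2, 0.4, -1.8]
grip_width: 0.0148
finger_force: 60.0
```

```bash
python3 tip.py
python3 - <<'E'
from h import *
print(mv(.5474,-.1115,.106,96.57))
im,d=env.grab_frame('scene');cv2.imwrite('pics/s2.png',cv2.resize(im[130:350,200:460,::-1],(780,660))[:600])
for n in('scene','top'):
    if n=='top': env.grab_frame('top')
    print(n,[(x['location'],x['confidence'],atz(n,[x['location']],.081)[0].round(4)) for x in env.mark_of(n,'rod_tip')[:2]])
E
```

```text
14.8 [ 0.54934854 -0.12085027  0.147022  ] 0.014772268521262842 60.04338026046753 [-0.2  0.4 -1.8] 96.52404565706964
5245 40.01823772141735 115.52158516441838
40 1165 [[-3.1, 60.4], [0.6, 61.9], [4.7, 65.0]]
60 1292 [[-2.9, 60.3], [0.8, 61.9], [4.5, 64.3]]
80 1518 [[-3.1, 60.3], [0.9, 62.0], [4.7, 64.9]]
100 1270 [[-3.0, 60.2], [0.9, 62.0], [4.6, 64.7]]
([9.4, -1.0, 41.1], [0.01, 0.01, -0.03])
scene [([317.9, 242.8], 0.93, array([0.5352, 0.054 , 0.081 ]))]
top [([290.7, 251.8], 0.61, array([0.5312, 0.0557, 0.081 ]))]
```

View pics/s2.png

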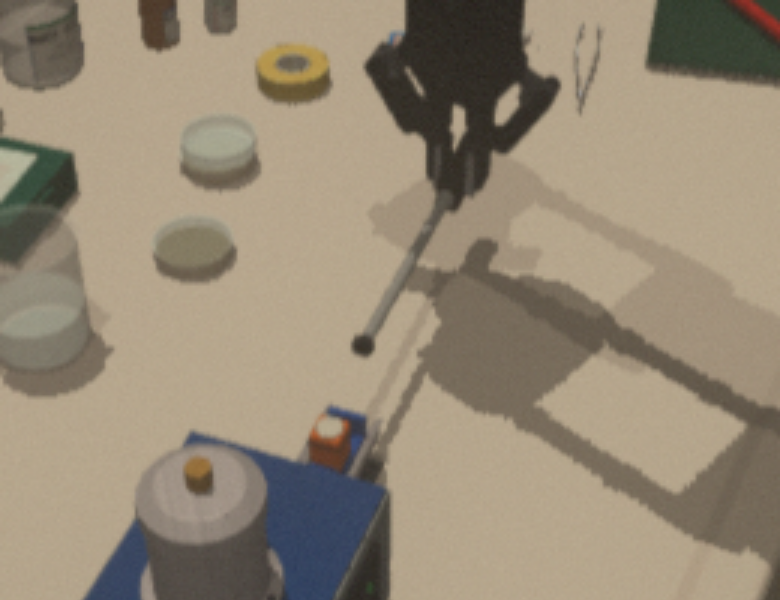

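The crop shows the rod tip at (362,344) held clear of the track. The carrier sits in the track with its pot at (330,440).

>>> {"method": "play_rows", "body": {"steps": [{"slide": [2, -1, 10], "twist": [0, 0, 0], "claw": 10}, {"slide": [4, -1, 20], "twist": [0, 0, 0], "claw": 10}, {"slide": [5, -1, 30], "twist": [0, 0, 0], "claw": 10}, {"slide": [5, -1, 38], "twist": [0, 0, 0], "claw": 10}, {"slide": [5, -1, 41], "twist": [0, 0, 0], "claw": 10}, {"slide": [5, -1, 41], "twist": [0, 0, 0], "claw": 10}, {"slide": [5, -1, 41], "twist": [0, 0, 0], "claw": 10}, {"slide": [5, -1, 41], "twist": [0, 0, 0], "claw": 10}]}}

```text
time: 15.85
tcp_pos: [0.5483, -0.1154, 0.1065]
orientation: [0.001, 0.665, 0.747, 0.0]
ft_force: [-0.0, -1.0, -0.7]
grip_width: 0.0148
finger_force: 60.0
```

```bash
python3 tip.py
python3 - <<'E'
from h import *
s=env.state();p=s['tcp_pos'];T=Rq(s['orientation'])
for x in(184,):print('tip',p+T@np.array([x,.9,64])/1e3)
yaw=np.radians(96.57);dr=np.array([np.cos(yaw),np.sin(yaw)]);t=(p+T@np.array([184,.9,64])/1e3)[:2]-[.5187,.1532]
print('along from ref',t@dr,'lateral',t@np.array([dr[1],-dr[0]]))
E
```

```text
15.85 [ 0.5482763  -0.11537758  0.10654188] 0.014828748717214426 60.04339814186096 [-0.  -1.  -0.7] 96.58603790002145
5237 40.00215875151075 116.04363091216311
40 1167 [[-3.1, 60.3], [1.0, 62.0], [4.7, 64.9]]
60 1287 [[-3.0, 60.3], [1.0, 61.9], [4.5, 64.5]]
80 1516 [[-3.1, 60.2], [0.9, 62.0], [4.7, 64.9]]
100 1267 [[-3.0, 60.2], [0.9, 62.0], [4.6, 64.7]]
tip [0.52810145 0.06746833 0.04245081]
along from ref -0.08624433570730945 lateral -0.00046944733979223575
```

>>> {"method": "play_rows", "body": {"steps": [{"slide": [6, 0.4, 0], "twist": [0, 0, 0], "claw": 10}, {"slide": [11, 0.4, 0], "twist": [0, 0, 0], "claw": 10}, {"slide": [14, 0.4, 0], "twist": [0, 0, 0], "claw": 10}, {"slide": [17, 0.4, 0], "twist": [0, 0, 0], "claw": 10}, {"slide": [20, 0.4, 0], "twist": [0, 0, 0], "claw": 10}, {"slide": [23, 0.4, 0], "twist": [0, 0, 0], "claw": 10}, {"slide": [26, 0.4, 0], "twist": [0, 0, 0], "claw": 10}, {"slide": [30, 0.4, 0], "twist": [0, 0, 0], "claw": 10}, {"slide": [34, 0.4, 0], "twist": [0, 0, 0], "claw": 10}, {"slide": [38, 0.4, 0], "twist": [0, 0, 0], "claw": 10}]}}

```text
time: 16.9
tcp_pos: [0.5439, -0.0771, 0.1059]
orientation: [-0.0, 0.665, 0.747, 0.0]
ft_force: [0.1, -0.5, -1.6]
grip_width: 0.0146
finger_force: 60.0
```

```bash
cat > push.py <<'E'
from h import *
import sys
s=env.state();T=Rq(s['orientation']);p=s['tcp_pos']
yaw=np.radians(96.57);dr=np.array([np.cos(yaw),np.sin(yaw)]);t=(p+T@np.array([184,.9,64])/1e3)-[.5187,.1532,0]
print(s['time'],'tip rel port',(t[:2]@dr-.0174).round(4),'lat',(t[:2]@[dr[1],-dr[0]]).round(4),'z',t[2].round(4),'F',s['ft_force'].round(1),'grip',s['grip_width'].round(4))
if len(sys.argv)>1:
    c=cal('wrist');im,d=env.grab_frame('wrist');cv2.imwrite('pics/'+sys.argv[1],im[...,::-1])
E
python3 push.py w7.png
```

```text
Traceback (most recent call last):
  File "push.py", line 5, in <module>
    print(s['time'],'tip rel port',(t[:2]@dr-.0174).round(4),'lat',(t[:2]@[dr[1],-dr[0]]).round(4),'z',t[2].round(4),'F',s['ft_force'].round(1),'grip',s['grip_width'].round(4))
                                                                                                                                                       ^^^^^^^^^^^^^^^^^^^^^
AttributeError: 'float' object has no attribute 'round'
```

```bash
sed -i "s/s\['grip_width'\].round(4)/round(s['grip_width'],4)/" push.py; python3 push.py
python3 - <<'E'
from h import *
im,d=env.grab_frame('scene');cv2.imwrite('pics/s3.png',cv2.resize(im[200:340,240:400,::-1],(640,560)))
E
```

```text
16.9 tip rel port -0.0651 lat -0.0004 z 0.0419 F [ 0.1 -0.5 -1.6] grip 0.0146
```

View pics/s3.png

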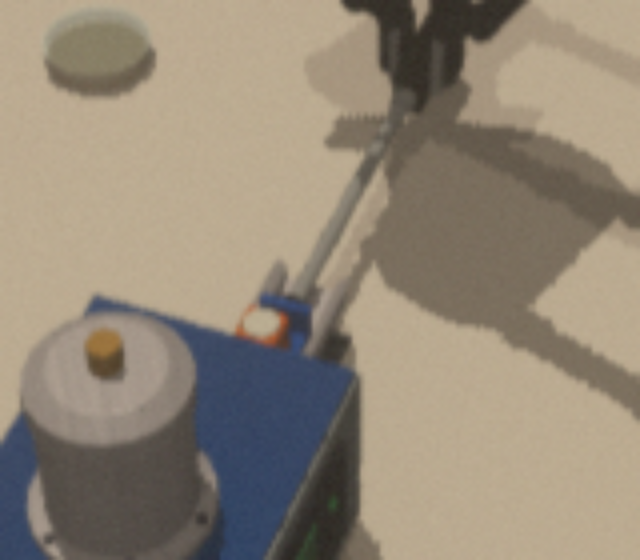

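The crop shows the foot on the tail plate at (292,300). The carrier has moved about 20 mm along the track and is straight.

>>> {"method": "play_rows", "body": {"steps": [{"slide": [4, 0.2, 0], "twist": [0, 0, 0], "claw": 10}, {"slide": [9, 0.2, 0], "twist": [0, 0, 0], "claw": 10}, {"slide": [14, 0.2, 0], "twist": [0, 0, 0], "claw": 10}, {"slide": [19, 0.2, 0], "twist": [0, 0, 0], "claw": 10}, {"slide": [24, 0.2, 0], "twist": [0, 0, 0], "claw": 10}, {"slide": [29, 0.2, 0], "twist": [0, 0, 0], "claw": 10}, {"slide": [34, 0.2, 0], "twist": [0, 0, 0], "claw": 10}, {"slide": [39, 0.2, 0], "twist": [0, 0, 0], "claw": 10}, {"slide": [44, 0.2, 0], "twist": [0, 0, 0], "claw": 10}, {"slide": [48, 0.2, 0], "twist": [0, 0, 0], "claw": 10}]}}

```text
time: 17.95
tcp_pos: [0.5386, -0.0293, 0.1059]
orientation: [-0.0, 0.665, 0.747, 0.0]
ft_force: [1.4, -0.7, -0.8]
grip_width: 0.0148
finger_force: 60.0
```

>>> {"method": "play_rows", "body": {"steps": [{"slide": [3, 0.2, 0], "twist": [0, 0, 0], "claw": 10}, {"slide": [6, 0.2, 0], "twist": [0, 0, 0], "claw": 10}, {"slide": [9, 0.2, 0], "twist": [0, 0, 0], "claw": 10}, {"slide": [12, 0.2, 0], "twist": [0, 0, 0], "claw": 10}, {"slide": [14, 0.2, 0], "twist": [0, 0, 0], "claw": 10}]}}

```text
time: 18.45
tcp_pos: [0.5372, -0.0156, 0.1059]
orientation: [-0.0, 0.665, 0.747, 0.0]
ft_force: [0.5, -0.9, -1.3]
grip_width: 0.0146
finger_force: 60.0
```

```bash
python3 push.py
```

```text
18.45 tip rel port -0.0032 lat -0.0001 z 0.0419 F [ 0.5 -0.9 -1.3] grip 0.0146
```

>>> {"method": "play_rows", "body": {"steps": [{"slide": [2, 0.1, 0], "twist": [0, 0, 0], "claw": 10}, {"slide": [4, 0.1, 0], "twist": [0, 0, 0], "claw": 10}]}}

```text
time: 18.65
tcp_pos: [0.5369, -0.0117, 0.1059]
orientation: [0.0, 0.665, 0.747, -0.0]
ft_force: [-0.4, -0.1, -1.6]
grip_width: 0.0148
finger_force: 60.0
```

>>> {"method": "play_rows", "body": {"steps": [{"slide": [2, 0, 0], "twist": [0, 0, 0], "claw": 10}, {"slide": [4, 0, 0], "twist": [0, 0, 0], "claw": 10}]}}

```text
time: 18.85
tcp_pos: [0.5364, -0.0077, 0.1059]
orientation: [-0.0, 0.665, 0.747, 0.0]
ft_force: [0.1, -1.0, -1.8]
grip_width: 0.0147
finger_force: 60.0
```

>>> {"method": "play_rows", "body": {"steps": [{"slide": [2, 0, 0], "twist": [0, 0, 0], "claw": 10}, {"slide": [4, 0, 0], "twist": [0, 0, 0], "claw": 10}]}}

```text
time: 19.05
tcp_pos: [0.5359, -0.0038, 0.1059]
orientation: [0.0, 0.665, 0.747, -0.0]
ft_force: [-0.2, -0.5, -1.2]
grip_width: 0.0147
finger_force: 60.0
```

>>> {"method": "play_rows", "body": {"steps": [{"slide": [2, 0, 0], "twist": [0, 0, 0], "claw": 10}, {"slide": [4, 0, 0], "twist": [0, 0, 0], "claw": 10}]}}

```text
time: 19.25
tcp_pos: [0.5357, -0.0009, 0.1061]
orientation: [0.001, 0.666, 0.746, -0.001]
ft_force: [0.2, -7.5, -1.1]
grip_width: 0.0149
finger_force: 60.1
```

>>> {"method": "play_rows", "body": {"steps": [{"slide": [2, 0, 0], "twist": [0, 0, 0], "claw": 10}, {"slide": [4, 0, 0], "twist": [0, 0, 0], "claw": 10}]}}

```text
time: 19.45
tcp_pos: [0.5353, 0.0028, 0.1062]
orientation: [0.001, 0.666, 0.746, -0.001]
ft_force: [0.2, -3.6, -0.5]
grip_width: 0.0147
finger_force: 60.1
```

```bash
python3 push.py
```

```text
19.45 tip rel port 0.0152 lat 0.0003 z 0.0417 F [ 0.2 -3.6 -0.5] grip 0.0147
```

>>> {"method": "play_rows", "body": {"steps": [{"slide": [1.5, 0, 0], "twist": [0, 0, 0], "claw": 10}, {"slide": [3, 0, 0], "twist": [0, 0, 0], "claw": 10}]}}

```text
time: 19.65
tcp_pos: [0.5347, 0.0067, 0.1059]
orientation: [0.0, 0.665, 0.746, -0.0]
ft_force: [1.0, -4.1, -0.6]
grip_width: 0.0148
finger_force: 60.0
```

>>> {"method": "play_rows", "body": {"steps": [{"slide": [1.5, 0, 0], "twist": [0, 0, 0], "claw": 10}, {"slide": [3, 0, 0], "twist": [0, 0, 0], "claw": 10}]}}

```text
time: 19.85
tcp_pos: [0.5344, 0.0101, 0.1059]
orientation: [0.0, 0.665, 0.747, -0.0]
ft_force: [0.6, -4.0, -1.2]
grip_width: 0.0149
finger_force: 60.0
```

>>> {"method": "play_rows", "body": {"steps": [{"slide": [1.5, 0, 0], "twist": [0, 0, 0], "claw": 10}, {"slide": [3, 0, 0], "twist": [0, 0, 0], "claw": 10}]}}

```text
time: 20.05
tcp_pos: [0.534, 0.013, 0.1059]
orientation: [0.0, 0.665, 0.747, -0.0]
ft_force: [0.4, -5.6, -0.0]
grip_width: 0.0147
finger_force: 60.0
```

>>> {"method": "play_rows", "body": {"steps": [{"slide": [1, 0, 0], "twist": [0, 0, 0], "claw": 10}, {"slide": [2, 0, 0], "twist": [0, 0, 0], "claw": 10}]}}

```text
time: 20.25
tcp_pos: [0.5337, 0.0156, 0.1058]
orientation: [-0.0, 0.665, 0.747, 0.0]
ft_force: [0.4, -2.0, -1.3]
grip_width: 0.015
finger_force: 60.0
```

```bash
python3 push.py
```

```text
20.25 tip rel port 0.0283 lat -0.0 z 0.042 F [ 0.4 -2.  -1.3] grip 0.015
```

>>> {"method": "play_rows", "body": {"steps": [{"slide": [0.4, 0, 0], "twist": [0, 0, 0], "claw": 10}, {"slide": [0.7, 0, 0], "twist": [0, 0, 0], "claw": 10}]}}

```text
time: 20.45
tcp_pos: [0.5337, 0.0159, 0.1059]
orientation: [-0.0, 0.665, 0.747, 0.0]
ft_force: [0.3, -2.2, -1.8]
grip_width: 0.0148
finger_force: 60.0
```

>>> {"method": "play_rows", "body": {"steps": [{"slide": [0.4, 0, 0], "twist": [0, 0, 0], "claw": 10}, {"slide": [0.7, 0, 0], "twist": [0, 0, 0], "claw": 10}]}}

```text
time: 20.65
tcp_pos: [0.5337, 0.0162, 0.1059]
orientation: [0.0, 0.665, 0.747, -0.0]
ft_force: [0.2, -3.3, -1.3]
grip_width: 0.0146
finger_force: 60.0
```

```bash
python3 push.py
```

```text
20.65 tip rel port 0.0288 lat 0.0001 z 0.0419 F [ 0.2 -3.3 -1.3] grip 0.0146
```

>>> {"method": "play_rows", "body": {"steps": [{"slide": [0.5, 0, 0], "twist": [0, 0, 0], "claw": 10}, {"slide": [0.8, 0, 0], "twist": [0, 0, 0], "claw": 10}]}}

```text
time: 20.85
tcp_pos: [0.5336, 0.0167, 0.1059]
orientation: [0.0, 0.665, 0.746, -0.0]
ft_force: [1.0, -6.0, -0.0]
grip_width: 0.0144
finger_force: 60.0
```

>>> {"method": "play_rows", "body": {"steps": [{"slide": [0.5, 0, 0], "twist": [0, 0, 0], "claw": 10}, {"slide": [0.8, 0, 0], "twist": [0, 0, 0], "claw": 10}]}}

```text
time: 21.05
tcp_pos: [0.5336, 0.0172, 0.106]
orientation: [0.001, 0.665, 0.746, -0.001]
ft_force: [0.1, -8.0, -0.7]
grip_width: 0.0147
finger_force: 60.1
```

```bash
python3 push.py
```

```text
21.05 tip rel port 0.0296 lat 0.0001 z 0.0417 F [ 0.1 -8.  -0.7] grip 0.0147
```

>>> {"method": "play_rows", "body": {"steps": [{"slide": [0.5, 0, 0], "twist": [0, 0, 0], "claw": 10}, {"slide": [0.8, 0, 0], "twist": [0, 0, 0], "claw": 10}]}}

```text
time: 21.25
tcp_pos: [0.5335, 0.0175, 0.106]
orientation: [0.001, 0.666, 0.746, -0.001]
ft_force: [-0.1, -9.3, -0.5]
grip_width: 0.0146
finger_force: 60.1
```

>>> {"method": "play_rows", "body": {"steps": [{"slide": [0.5, 0, 0], "twist": [0, 0, 0], "claw": 10}, {"slide": [0.8, 0, 0], "twist": [0, 0, 0], "claw": 10}]}}

```text
time: 21.45
tcp_pos: [0.5335, 0.0179, 0.1061]
orientation: [0.001, 0.666, 0.746, -0.001]
ft_force: [1.0, -10.9, -1.0]
grip_width: 0.0147
finger_force: 60.1
```

```bash
python3 push.py
```

```text
21.45 tip rel port 0.0303 lat 0.0002 z 0.0415 F [  1.  -10.9  -1. ] grip 0.0147
```

The force dropped to 2 N at about y 0.0156, then rose steadily to 11 N. That looks like the click followed by the rubber buffer. I'll back off and feel forward again to confirm the carrier is held.

>>> {"method": "play_rows", "body": {"steps": [{"slide": [-2, 0, 0], "twist": [0, 0, 0], "claw": 10}, {"slide": [-5, 0, 0], "twist": [0, 0, 0], "claw": 10}, {"slide": [-8, 0, 0], "twist": [0, 0, 0], "claw": 10}, {"slide": [-8, 0, 0], "twist": [0, 0, 0], "claw": 10}, {"slide": [-8, 0, 0], "twist": [0, 0, 0], "claw": 10}]}}

```text
time: 21.95
tcp_pos: [0.5341, 0.012, 0.1058]
orientation: [-0.0, 0.665, 0.747, 0.0]
ft_force: [0.6, -0.9, -1.2]
grip_width: 0.015
finger_force: 60.0
```

>>> {"method": "play_rows", "body": {"steps": [{"slide": [1.5, 0, 0], "twist": [0, 0, 0], "claw": 10}, {"slide": [2.5, 0, 0], "twist": [0, 0, 0], "claw": 10}, {"slide": [2.5, 0, 0], "twist": [0, 0, 0], "claw": 10}]}}

```text
time: 22.25
tcp_pos: [0.5339, 0.0143, 0.1059]
orientation: [0.0, 0.665, 0.747, -0.0]
ft_force: [0.5, -1.3, -0.9]
grip_width: 0.0147
finger_force: 60.0
```

>>> {"method": "play_rows", "body": {"steps": [{"slide": [0.6, 0, 0], "twist": [0, 0, 0], "claw": 10}, {"slide": [1.2, 0, 0], "twist": [0, 0, 0], "claw": 10}]}}

```text
time: 22.45
tcp_pos: [0.5338, 0.0151, 0.1059]
orientation: [0.0, 0.665, 0.747, -0.0]
ft_force: [0.1, -2.7, -0.2]
grip_width: 0.0149
finger_force: 60.0
```

>>> {"method": "play_rows", "body": {"steps": [{"slide": [0.6, 0, 0], "twist": [0, 0, 0], "claw": 10}, {"slide": [1.2, 0, 0], "twist": [0, 0, 0], "claw": 10}]}}

```text
time: 22.65
tcp_pos: [0.5337, 0.0162, 0.1059]
orientation: [0.0, 0.665, 0.746, -0.0]
ft_force: [-0.4, -3.6, -0.6]
grip_width: 0.0145
finger_force: 60.0
```

>>> {"method": "play_rows", "body": {"steps": [{"slide": [0.6, 0, 0], "twist": [0, 0, 0], "claw": 10}, {"slide": [1.2, 0, 0], "twist": [0, 0, 0], "claw": 10}]}}

```text
time: 22.85
tcp_pos: [0.5336, 0.017, 0.106]
orientation: [0.001, 0.665, 0.746, -0.001]
ft_force: [0.6, -6.4, -1.5]
grip_width: 0.0147
finger_force: 60.1
```

```bash
python3 push.py
```

```text
22.85 tip rel port 0.0295 lat 0.0001 z 0.0417 F [ 0.6 -6.4 -1.5] grip 0.0147
```

On the second push, light contact starts at about y 0.0148 (home) and the buffer rise begins 1 mm further. There was no catch friction, so the carrier is held. I'll draw the rod out straight.

>>> {"method": "play_rows", "body": {"steps": [{"slide": [-4, 0, 0], "twist": [0, 0, 0], "claw": 10}, {"slide": [-14, 0, 0], "twist": [0, 0, 0], "claw": 10}, {"slide": [-28, 0, 0], "twist": [0, 0, 0], "claw": 10}, {"slide": [-44, 0, 0], "twist": [0, 0, 0], "claw": 10}, {"slide": [-60, 0, 0], "twist": [0, 0, 0], "claw": 10}, {"slide": [-76, 0, 0], "twist": [0, 0, 0], "claw": 10}, {"slide": [-92, 0, 0], "twist": [0, 0, 0], "claw": 10}, {"slide": [-108, 0, 0], "twist": [0, 0, 0], "claw": 10}, {"slide": [-124, 0, 0], "twist": [0, 0, 0], "claw": 10}, {"slide": [-140, 0, 0], "twist": [0, 0, 0], "claw": 10}]}}

```text
time: 23.85
tcp_pos: [0.5497, -0.1228, 0.1058]
orientation: [-0.0, 0.665, 0.747, 0.0]
ft_force: [-0.6, -0.2, -0.4]
grip_width: 0.0144
finger_force: 60.0
```

```bash
python3 push.py
python3 - <<'E'
from h import *
print(mv(.478,-.301,.13,100.4),mv(.478,-.301,.0775,100.4))
im,d=env.grab_frame('top')
E
```

```text
23.85 tip rel port -0.1112 lat 0.0001 z 0.0418 F [-0.6 -0.2 -0.4] grip 0.0144
([-168.8, -91.6, -24.2], [-0.0, -0.0, -3.82]) ([-168.8, -91.6, 28.3], [-0.0, -0.0, -3.82])
```

>>> {"method": "play_rows", "body": {"steps": [{"slide": [-25, -8, -10], "twist": [0, 0, -0.4], "claw": 10}, {"slide": [-55, -25, -18], "twist": [0, 0, -1.2], "claw": 10}, {"slide": [-85, -45, -18], "twist": [0, 0, -2], "claw": 10}, {"slide": [-115, -62, -18], "twist": [0, 0, -2.8], "claw": 10}, {"slide": [-142, -78, -18], "twist": [0, 0, -3.5], "claw": 10}, {"slide": [-160, -88, -15], "twist": [0, 0, -3.8], "claw": 10}, {"slide": [-168.5, -91.5, -10], "twist": [0, 0, -3.8], "claw": 10}, {"slide": [-168.5, -91.5, 5], "twist": [0, 0, -3.8], "claw": 10}, {"slide": [-168.5, -91.5, 15], "twist": [0, 0, -3.8], "claw": 10}, {"slide": [-168.5, -91.5, 20], "twist": [0, 0, -3.8], "claw": 10}]}}

```text
time: 24.9
tcp_pos: [0.4776, -0.2977, 0.0832]
orientation: [-0.002, 0.64, 0.769, 0.0]
ft_force: [-0.4, -0.5, -0.7]
grip_width: 0.0145
finger_force: 60.0
```

>>> {"method": "play_rows", "body": {"steps": [{"slide": [0, 0, 0], "twist": [0, 0, 0], "claw": 10}, {"slide": [0, 0, 3], "twist": [0, 0, 0], "claw": 10}, {"slide": [0, 0, 5], "twist": [0, 0, 0], "claw": 10}, {"slide": [0, 0, 6], "twist": [0, 0, 0], "claw": 10}, {"slide": [0, 0, 6], "twist": [0, 0, 0], "claw": 10}, {"slide": [0, 0, 6], "twist": [0, 0, 0], "claw": 10}]}}

```text
time: 25.5
tcp_pos: [0.4781, -0.2994, 0.0801]
orientation: [0.0, 0.64, 0.768, 0.0]
ft_force: [-0.1, -0.4, -1.1]
grip_width: 0.0147
finger_force: 60.0
```

```bash
python3 tip.py
```

```text
25.5 [ 0.47808081 -0.29936632  0.08012683] 0.014699937078258016 60.016120076179504 [-0.1 -0.4 -1.1] 100.38430704389778Traceback (most recent call last):
  File "tip.py", line 5, in <module>
    q=Q[m];print(len(q),q[:,0].min(),q[:,0].max())
                        ~~~~~~~~~~^^
    return umr_minimum(a, axis, None, out, keepdims, initial, where)
ValueError: zero-size array to reduction operation minimum which has no identity
```

Grip height was 0.077, so there are 3 mm to go, ending in light contact.

>>> {"method": "play_rows", "body": {"steps": [{"slide": [-1.5, 0, 1], "twist": [0, 0, 0], "claw": 10}, {"slide": [-1.5, 0, 2], "twist": [0, 0, 0], "claw": 10}, {"slide": [-1.5, 0, 2.7], "twist": [0, 0, 0], "claw": 10}, {"slide": [-1.5, 0, 2.7], "twist": [0, 0, 0], "claw": 10}, {"slide": [-1.5, 0, 2.7], "twist": [0, 0, 0], "claw": 10}]}}

```text
time: 26.05
tcp_pos: [0.4783, -0.3009, 0.0775]
orientation: [0.0, 0.64, 0.768, -0.0]
ft_force: [-0.1, -0.0, 1.8]
grip_width: 0.0145
finger_force: 60.4
```

>>> {"method": "play_rows", "body": {"steps": [{"slide": [0, 0, 0.3], "twist": [0, 0, 0], "claw": 10}, {"slide": [0, 0, 0.3], "twist": [0, 0, 0], "claw": 10}]}}

```text
time: 26.25
tcp_pos: [0.4783, -0.3009, 0.0775]
orientation: [0.0, 0.64, 0.768, -0.0]
ft_force: [-3.1, 0.8, 5.8]
grip_width: 0.0149
finger_force: 60.8
```

In contact. I'll release, rise, and go to a place where I can look into the port.

>>> {"method": "play_rows", "body": {"steps": [{"slide": [0, 0, 0], "twist": [0, 0, 0], "claw": 16}, {"slide": [0, 0, 0], "twist": [0, 0, 0], "claw": 24}, {"slide": [0, 0, 0], "twist": [0, 0, 0], "claw": 36}, {"slide": [0, 0, 0], "twist": [0, 0, 0], "claw": 40}, {"slide": [0, 0, 0], "twist": [0, 0, 0], "claw": 40}, {"slide": [0, 0, -15], "twist": [0, 0, 0], "claw": 40}, {"slide": [0, 0, -45], "twist": [0, 0, 0], "claw": 40}, {"slide": [0, 20, -90], "twist": [0, 0, 0], "claw": 40}, {"slide": [20, 50, -130], "twist": [0, 0, 0], "claw": 40}, {"slide": [30, 56, -165], "twist": [0, 0, 0], "claw": 40}]}}

```text
time: 27.25
tcp_pos: [0.5292, -0.2599, 0.2449]
orientation: [0.001, 0.64, 0.768, 0.001]
ft_force: [0.2, 0.4, -0.9]
grip_width: 0.0402
finger_force: 0.0
```

>>> {"method": "play_rows", "body": {"steps": [{"slide": [0, 0, 0], "twist": [0, 0, 0], "claw": 40}, {"slide": [0, 0, 0], "twist": [0, 0, 0], "claw": 40}, {"slide": [0, 0, 0], "twist": [0, 0, 0], "claw": 40}]}}

```text
time: 27.55
tcp_pos: [0.5274, -0.2612, 0.241]
orientation: [-0.001, 0.64, 0.768, -0.0]
ft_force: [-0.7, 0.5, -0.4]
grip_width: 0.0397
finger_force: 0.0
```

```bash
python3 rod.py
python3 - <<'E'
from h import *
im,d=env.grab_frame('scene');cv2.imwrite('pics/s4.png',im[...,::-1])
for l in('carrier','petri_c','beaker_250','rod_tip'): print(l,[(x['location'],round(x['confidence'],2)) for x in env.mark_of('scene',l)[:2]])
E
```

```text
27.55 [ 0.52741366 -0.26124048  0.24102135] 100.369400222339
handle 1228 ((466.8804626464844, -228.01681518554688), (16.80678939819336, 220.1514434814453), 9.820226669311523)
rod line [ 0.18128753 -0.98343015  0.46024138 -0.19349334] 1677
rod_grip [256.2, 259.9] 0.96 [ 0.4808 -0.3027  0.013 ]
rod_tip [243.6, 16.4] 0.63 [ 0.4471 -0.1188  0.013 ]
carrier []
petri_c [([263.8, 214.6], 0.85)]
beaker_250 [([215.9, 244.3], 0.75), ([392.5, 229.5], 0.72)]
rod_tip [([391.7, 225.4], 0.69)]
```

View pics/s4.png

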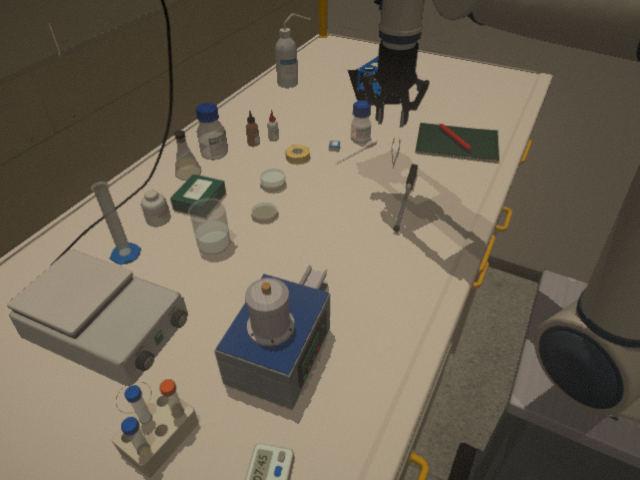

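The rod lies flat in its old place, from its tip at (392,228) to the handle at (411,177). The petri dish at (264,212) and the beaker at (211,230) haven't moved, and the carrier is inside the counter. Handing in.

```bash
python3 -c "
from cell import env
print(env.job_done())"
```

```text
the job is handed in; nothing more can be done
None
```

The job is handed in: the carrier is in the counter and, judging by the push forces (about 11 N at most), caught on its seat pin; the catch was felt, not seen. The rod lies flat where it was, and the petri dish and beaker have not moved.

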